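Release the terminal tray of a control case through its access slot

TASK

Take the release pin (the one with the straight handle) out of the tool rack, reach with it through the narrow slot in the top of the grey control case, feel for the hidden spring catch, and press it down gently, without forcing anything, keeping it pressed until the terminal tray has slid all the way out of the front. Then put the pin back upright and fully home in the socket it came from. Do not knock the other tool, the carton or the cable gland about.

Things in the scene. Friction and masses are not known exactly. Their poses are not given: they have to be found in the camera images.
- pin: Release pin, about 80 g, upright in one socket of the rack. Steel shank 8 mm diameter, 60 mm long, tip bevelled 1.5 mm; above it a straight black cylindrical handle 22 mm diameter, 55 mm long. Origin at the tip, z axis towards the handle. In its socket the shoulder under the handle (60 mm above the tip) rests on the rack's top, and the origin is 10 mm above the table.
- pin_grip (a point): Point on the pin's axis in the handle, 95 mm above the tip and 20 mm below the handle's upper end: a good place for the TCP in a grasp from above.
- rack: Fixed aluminium tool block, 70 x 160 x 70 mm (x, y, z of its frame), origin at the centre of its underside. Two vertical round sockets at y = -45 and +45 mm in its frame (x = 0), 12 mm diameter, 66 mm deep, mouth bevelled 2 mm. One holds the pin, the other the driver; which is which varies.
- driver: Bystander: stubby driver in the other socket of the rack, bulbous black handle up to 32 mm in diameter, 102 mm long in all. Leave it alone.
- case: Fixed light-grey control case, 220 x 170 x 110 mm (x, y, z of its frame), origin at the centre of its underside; its front with the tray faces its -x. The flat top is 5 mm thick, its upper face 110 mm above the table; over the rear 85 mm a sloping hood rises to 20 mm above it. Delicate inside: pushing any part of it with the pin with 25 N or more breaks it.
- slot (a point): Centre of the access slot, on the upper face of the case's flat top, 45 mm in front of the case's centre. The slot is 42 mm long along the case's y and 13 mm wide along its x, mouth bevelled 2 mm. Axes as the case's.
- web_level (a point): Below the slot's centre, 22 mm under the flat top: height of the upper face of a hidden rigid web. It has one gap, 15 mm wide along the case's y, centred up to 13 mm to either side of this point (not measured: feel for it). Touch down at 10 mm/s or slower with a force stop of 2 to 3 N. In the gap, 5 to 13 mm lower (varies, not measured), is the top of the catch's button, 13.5 mm wide.
- tray (a joint): Tray's travel out of the case's front, along the case's -x (m): 0 caught shut, 0.045 fully out. The catch's button goes straight down: 4 N to start it, 8.5 N at 6 mm of travel where the catch lets go, 10.5 N at its hard stop at 9 mm. While it is held down a spring drives the tray out slowly (1 to 2 s). Let up before about 20 mm, a second tooth stops the tray at 18 mm: press again.
- tray_front (a point): Middle of the front edge of the tray's finger lip (60 mm wide, 52 mm above the table); moves with the tray. Nothing to be handled.
- carton: Bystander: paper-white carton, 90 x 130 x 75 mm, loose on the table, origin at the centre of its underside. Leave it alone.
- gland: Bystander: grey plastic cable gland, 36 mm diameter, 34 mm high, loose on the table, origin at the centre of its underside. Leave it alone.
There are look-alikes about, which are no part of the job. Leave any red look-alike of the pin alone.

How it is judged (in metres and radians):
On the way, in this order (a step that is already met when the one before it is completed fails the run):
1. the pin's tip is through the slot, at least 12 mm below the flat top (z of pin in the frame of slot below -0.012 m and horizontal distance between pin and slot below 0.022 m), for 0.1 s.
2. the tray has slid all the way out while the pin's tip is still in the slot (all of step 1 and value of joint tray above 0.036 m), for 0.1 s.
At the end, for the whole second after the job is handed in: The tray is out by more than 36 mm, and the pin is at rest, released, upright within 0.1 rad and within 7 mm of where it stood at the start (fully home in its own socket) (value of joint tray above 0.036 m and distance of pin from where it was at the start of the episode below 0.007 m and angle between pin's own z axis and vertical below 0.1 rad and linear speed of pin below 0.02 m/s); the robot touches nothing.
It fails at once if the pin pushes the case, its web or its catch with 25 N or more (contact force between pin and case above 25 N).
It fails at once if the driver, the carton or the gland is moved by more than 20 mm (distance of any of driver, carton, gland from where it was at the start of the episode above 0.02 m).
It also fails if it takes over 72 s, if anything falls off the work surface, if the arm or the gripper's body presses on something with over 40 N, if the wrist force passes 120 N, or if a joint passes its speed limit or range.

ROBOT

A 6-joint arm with a two-finger parallel gripper is mounted at the origin on the work surface. World frame = base frame: x ahead of the robot, y to its left, z up, the work surface at z = 0. Lengths are in m, angles in degrees, forces in N, time in s.
With the tool pointing down it reaches from about 0.375 to 0.75 m from the base axis. Payload 9 kg.
Tool frame: the origin (TCP) lies between the finger pads, 19 mm behind the fingertips; this is the grasp point; z points along the fingers, y is the line along which they close (so a half turn about z gives the same grasp; the last joint's range is limited). The gripper opens to 85 mm and grips with 20 to 120 N. Pads are 22 mm wide; open, the fingers measure 114 mm over their backs; the gripper's body (76 mm by 85 mm) begins 54 mm behind the grasp point. The pads swing forward as they close: fully open they stand 13 mm farther back than shut.
Start: joints at [64.532, 5.964, 5.575, 89.605, 0, 77.527], TCP at [0.135, 0.585, 0.25] pointing down, gripper open.
Joint ranges: [-171.21, 171.21], [-48.23, 106.86], [-62.78, 66.21], [-105.2, 120.99], [-86.42, 89.51], [-180, 180]. Speed limits (degrees/s): [127.2, 127.2, 147.25, 180, 180, 180].

INTERFACE

Orientations are given as [roll, pitch, yaw] about the fixed x, y, z axes, in that order (R = Rz(yaw) Ry(pitch) Rx(roll)).
In Python, from plant import robot gives the robot as it stands. Calls block until the motion is done:
- robot.move_pose(position, orientation): joint-space move of the TCP to a pose.
- robot.line_to(position, vel=0.15, rotation=None, guard=None): straight line of the TCP; rotation=None keeps the orientation; vel is the mean speed in m/s. With guard (N) it stops when the force on the tool has changed by that much, and returns True; else False.
- robot.goto_joints(angles): joint-space move.
- robot.set_gripper(opening): finger opening in m; the grip force is fixed at half the most; returns when the fingers have stopped.
- robot.pause(seconds).
- robot.ik(position, orientation): joint angles nearest the present ones, or None.
- robot.observe(): the state.
- robot.grab_frame(name): name is "scene" or "top"; returns the picture (420x560x3 uint8, blue, green, red); there is no depth.
- robot.get_calibration(name): a dict with "vertical_fov" (degrees; the focal length in pixels is half the picture's height over the tangent of half this angle, whatever the lens; pixels are square), "cx", "cy" (the principal point, pixels), "k1" (the pictures are not rectified: a ray, as slopes to the right and down, at radius r is drawn at 1 + k1 r^2 times it, then the intrinsics apply), "rvec" (rotation vector, rad) and "tvec" (3), from world to camera coordinates, as OpenCV has them. Camera axes: x right, y down, z forward; pixel columns grow to the right and rows downward; lengths in m; the calibration is good to about 2 mm. A picture is of the moment at which its call begins. get_calibration takes no time and is no camera call.
A pose or a line that the arm cannot do raises robot.IKError and nothing moves.
- robot.job_done(): hands the job in; it is judged then, once.
The state is a dict: "time": time; "q": joint angles; "qvel": joint speeds; "joint_torque": joint torques, N m; "tool_pos": TCP position; "tcp_rot": TCP orientation; "ft_force": force on the tool from outside, world axes, zero at the start; "torque": the same for the moment, N m; "gripper_width": finger opening in m; "gripper_force": force on a finger pad.
Only numpy, scipy, OpenCV 4.12 (cv2) and the standard library are available. Lean on these libraries where they do the work, as an engineer would, in place of code of your own. Each camera call takes 0.05 s, during which the arm holds its last target. There are 200 camera calls.

## Working session

There is one attempt and no reset: what is moved stays moved. The work goes in short steps, each a Python script; the robot and the scene stay as the last script left them, time stands still between calls to the robot, and variables do not carry over. Pictures are saved under pics/ and viewed, at most 10 in all, crops included, and the job is handed in when it is done.

```bash
mkdir -p pics; ls; python3 - <<'E'
from plant import robot
import cv2
for n in("scene","top"):
    cv2.imwrite(f"pics/{n}0.png",robot.grab_frame(n)); print(n,robot.get_calibration(n))
o=robot.observe(); print(o["time"],o["tcp_rot"],o["ft_force"])
E
```

```text
pics
scene {'vertical_fov': 48.564825775092274, 'cx': 281.9922783997655, 'cy': 209.81154535935622, 'k1': -0.15934859369210935, 'rvec': array([ 2.12460403,  0.72661747, -0.33909616]), 'tvec': array([-0.49363303, -0.14644061,  1.58308227])}
top {'vertical_fov': 46.62111700280798, 'cx': 280.2560760621758, 'cy': 202.5452491955133, 'k1': -0.15604744532458387, 'rvec': array([ 2.06421309, -2.16662177,  0.22234716]), 'tvec': array([0.06942259, 0.58428511, 1.30080784])}
0.1 [-1.79932887e+02 -1.57689559e-02  1.67004839e+02] [ 1.00286304 -0.17526761 -0.08932806]
```

View pics/scene0.png

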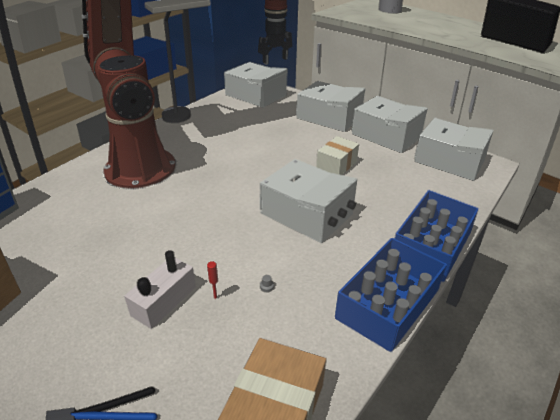

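View pics/top0.png

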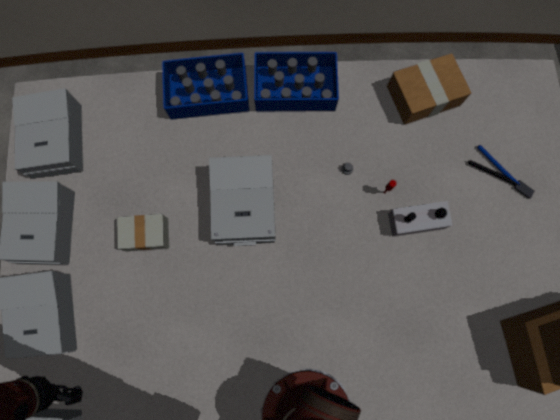

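The scene view shows the case at (308,198) with its slot at (295,178). The rack is at (160,292), with the bulbous driver at (144,286) and the straight pin at (170,261). The red look-alike is at (212,275). In the top view the slot is at (242,213), the pin at (410,217), the driver at (440,212) and the rack at (421,217).

```bash
cat > h.py <<'E'
import numpy as np, cv2
from plant import robot
def cam(n):
    c=robot.get_calibration(n); f=210/np.tan(np.radians(c["vertical_fov"]/2))
    K=np.array([[f,0,c["cx"]],[0,f,c["cy"]],[0,0,1]]); R=cv2.Rodrigues(c["rvec"])[0]
    return K,np.array([c["k1"],0,0,0]),R,np.array(c["tvec"])
def ray(n,p):
    K,d,R,t=cam(n); u=cv2.undistortPoints(np.array(p,float).reshape(-1,1,2),K,d).reshape(-1,2)
    return -R.T@t,np.c_[u,np.ones(len(u))]@R
def plane(n,p,z):
    o,d=ray(n,p); return o+d*((z-o[2])/d[:,2])[:,None]
def proj(n,X):
    K,d,R,t=cam(n); return cv2.projectPoints(np.array(X,float).reshape(-1,1,3),cv2.Rodrigues(R)[0],t,K,d)[0].reshape(-1,2)
def tri(pa,pb):
    (o,d),(q,e)=ray("scene",[pa]),ray("top",[pb]); d,e=d[0],e[0]
    s=np.linalg.lstsq(np.c_[d,-e],q-o,rcond=None)[0]; a,b=o+s[0]*d,q+s[1]*e
    return (a+b)/2,np.linalg.norm(a-b)
E
python3 - <<'E'
from h import *
np.set_printoptions(precision=4,suppress=True)
T=cv2.imread("pics/top0.png");S=cv2.imread("pics/scene0.png")
def blobs(im,x0,y0,x1,y1,lo,hi,amin):
    g=im[y0:y1,x0:x1].max(2); m=((g>=lo)&(g<=hi)).astype(np.uint8)
    n,l,st,c=cv2.connectedComponentsWithStats(m)
    out=[]
    for i in range(1,n):
        if st[i,4]>=amin:
            cs=max(cv2.findContours((l==i).astype(np.uint8),0,2)[0],key=cv2.contourArea)
            r=cv2.minAreaRect(cs); out.append((c[i]+[x0,y0],st[i],r[1],r[2],np.array(cv2.boxPoints(r))+[x0,y0]))
    return out
for b in blobs(T,228,205,258,222,0,70,8): print("slot",b[0],b[1],b[2:4],plane("top",[b[0]],.11),plane("top",b[4],.11).tolist())
print("T light levels",T[217,425],T[213,225],T[260,425],T[180,242])
for b in blobs(T,395,200,452,236,0,45,10): print("dark top",b[0],b[1][:5])
for b in blobs(S,130,245,185,300,0,45,20): print("dark scene",b[0],b[1][:5])
for b in blobs(S,285,170,308,186,0,100,4): print("slot scene",b[0],b[1][:5],plane("scene",[b[0]],.11))
a=cv2.resize(T[195:245,385:460],None,fx=5.3,fy=5.3,interpolation=2)[:265,:397]
b=cv2.resize(T[150:250,195:290],None,fx=3,fy=3,interpolation=2)[:300,:285]
c=cv2.resize(S[240:330,120:225],None,fx=3.4,fy=3.4,interpolation=2)
d=cv2.resize(S[150:245,250:365],None,fx=3,fy=3,interpolation=2)
M=np.zeros((600,760,3),np.uint8)
M[:a.shape[0],:a.shape[1]]=a; M[:b.shape[0],400:400+b.shape[1]]=b; M[290:290+c.shape[0],:c.shape[1]]=c[:310]; M[305:305+d.shape[0],400:400+d.shape[1]]=d
cv2.imwrite("pics/crop1.png",np.clip(M*1.5,0,255).astype(np.uint8))
E
```

```text
slot [242.3846 213.3077] [ 7  6 15  5 65] ((4.0, 14.0), 90.0) [[0.5521 0.1443 0.11  ]] [[0.5593366889862, 0.1638971893814362, 0.1100000000000001], [0.5575343686744069, 0.1263452198737766, 0.1100000000000001], [0.546651264010551, 0.12673507539362136, 0.1100000000000001], [0.5484429944757274, 0.16422574373155488, 0.1100000000000001]]
T light levels [127 122 122] [117 115 112] [112 114 116] [121 120 118]
dark top [439.9121 212.8681] [39  8 12 10 91]
dark top [409.1343 217.2388] [ 9 13 11  9 67]
dark scene [170.3709 261.2053] [ 36   6  10  21 151]
dark scene [144.0409 286.0936] [  8  33  13  17 171]
slot scene [296.7273 177.3636] [10  6  5  4 11] [[0.5583 0.1497 0.11  ]]
```

View pics/crop1.png

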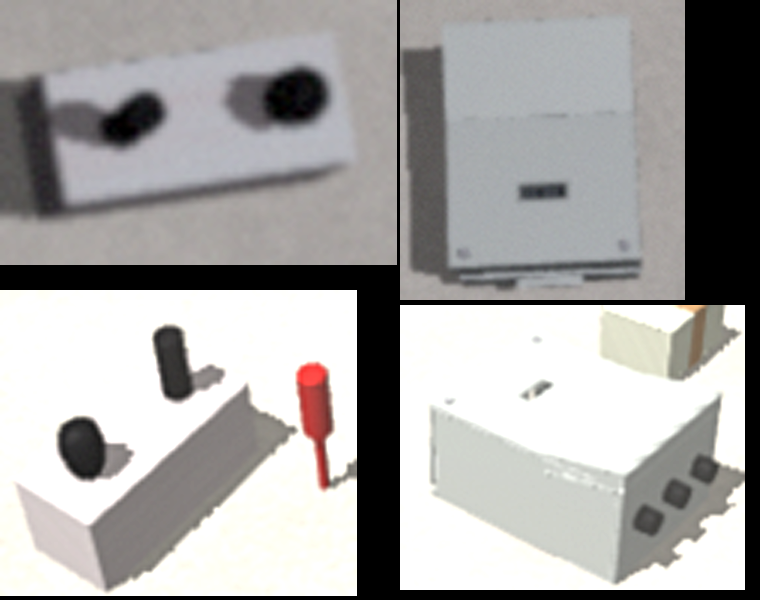

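The crop shows a straight pin handle on the left of the rack in the top view and the bulbous driver on the right. The flat-top corners of the case and the rack-top corners are clear. I'll turn both into positions and cross-check them against the given sizes.

```bash
python3 - <<'E'
from h import *
np.set_printoptions(precision=4,suppress=True)
print("pin tri",tri([170.37,261.2],[409.13,217.24]), "driver",tri([144.04,286.09],[439.91,212.87]))
for n,p in(("top",[409.13,217.24]),("scene",[170.37,261.2])): print(n,plane(n,[p],.0975))
print("slot tri",tri([295.5,177.6],[242.38,213.3]))
sc=lambda pts,s,o:np.array(pts,float)/s+o
def rect(P,nm):
    P=P[:,:2]; print(nm,P.tolist(),"c",P.mean(0),"edges",[round(np.linalg.norm(P[i]-P[i-1]),4) for i in range(4)],"ang",[round(np.degrees(np.arctan2(*(P[i]-P[i-1])[::-1])),1) for i in range(4)])
rect(plane("top",sc([(43,75),(333,32),(355,162),(65,210)],5.3,[385-.4,195-.4]),.07),"rack")
rect(plane("top",sc([(447-400,118),(635-400,112),(640-400,262),(450-400,268)],3,[195-.33,150-.33]),.11),"flat")
rect(plane("scene",sc([(18,485-290),(92,525-290),(248,385-290)],3.4,[120-.35,240-.35]),.07),"rack scene") if 0 else print("rack scene",plane("scene",sc([(18,195),(92,235),(248,95)],3.4,[119.65,239.65]),.07))
for q in([.35,-.25,.07],):pass
E
```

```text
pin tri (array([ 0.5222, -0.3072,  0.0961]), np.float64(0.002090137527023324)) driver (array([ 0.531 , -0.3967,  0.0908]), np.float64(0.0029417021813728846))
top [[ 0.5213 -0.3076  0.0975]]
scene [[ 0.5242 -0.3073  0.0975]]
slot tri (array([0.554 , 0.1459, 0.1089]), np.float64(0.004471500325453814))
rack [[0.5520683734855859, -0.27105004495964985], [0.5675128838146644, -0.43118446912223946], [0.4970184544557724, -0.43507149340657697], [0.480092176491625, -0.2760567086331254]] c [ 0.5242 -0.3533] edges [np.float64(0.0722), np.float64(0.1609), np.float64(0.0706), np.float64(0.1599)] ang [np.float64(4.0), np.float64(-84.5), np.float64(-176.8), np.float64(96.1)]
flat [[0.6232221457769567, 0.22914851880098744], [0.6204327104408132, 0.05910086635284721], [0.4841475173658539, 0.06088097534148389], [0.4866505441424376, 0.22923983147824775]] c [0.5536 0.1446] edges [np.float64(0.1366), np.float64(0.1701), np.float64(0.1363), np.float64(0.1684)] ang [np.float64(-0.0), np.float64(-90.9), np.float64(179.3), np.float64(89.1)]
rack scene [[ 0.5063 -0.4353  0.07  ]
 [ 0.5717 -0.426   0.07  ]
 [ 0.5579 -0.2714  0.07  ]]
```

The measurements agree with each other. The pin is at about (0.522, -0.307), the driver is 90 mm from it, and the rack is 160 x 71 mm with yaw about 5.5°. The slot is at about (0.552, 0.145). I'll grasp the pin with the fingers closing along x, lift it and carry it above the slot.

```bash
python3 - <<'E'
from h import *
np.set_printoptions(precision=4,suppress=True)
P=np.array([.5222,-.3073]); c=[]
for yaw in(90,-90):
    s=[robot.ik([*p,z],[180,0,yaw]) for p,z in((P,.25),(P,.105),([.552,.145],.22),([.552,.145],.16))]
    print(yaw,[None if q is None else np.round(q,0) for q in s])
    if all(q is not None for q in s): c.append((max(abs(q[5]) for q in s),yaw))
yaw=min(c)[1]; print("yaw",yaw)
robot.set_gripper(.06)
robot.move_pose([*P,.25],[180,0,yaw]); print(robot.observe()["time"])
robot.line_to([*P,.15])
print("hit",robot.line_to([*P,.105],vel=.06,guard=6))
cv2.imwrite("pics/pre.png",robot.grab_frame("scene"))
robot.set_gripper(0); o=robot.observe(); print(o["time"],o["tool_pos"],o["gripper_width"],o["gripper_force"],o["ft_force"])
robot.line_to([*P,.19],vel=.08); o=robot.observe(); print(o["tool_pos"],o["ft_force"],o["torque"],o["gripper_width"])
robot.line_to([*P,.25]); robot.line_to([.552,.145,.25],vel=.25); robot.line_to([.552,.145,.222],vel=.08); robot.pause(.2)
o=robot.observe(); print(o["time"],o["tool_pos"],o["ft_force"],o["gripper_width"])
S=robot.grab_frame("scene");T=robot.grab_frame("top"); cv2.imwrite("pics/s1.png",S);cv2.imwrite("pics/t1.png",T)
a=cv2.resize(S[100:200,245:345],None,fx=4,fy=4,interpolation=2);b=cv2.resize(T[165:265,195:295],None,fx=4,fy=4,interpolation=2)
cv2.imwrite("pics/crop2.png",np.clip(np.hstack([a,b])*1.4,0,255).astype(np.uint8))
E
```

```text
90 [array([-43.,   7.,   7.,  90.,   0.,  47.]), array([-43.,   8.,  -7.,  75.,   0.,  47.]), array([ 2.,  1., -3., 86.,  0., 92.]), array([ 2.,  1., -9., 80.,  0., 92.])]
-90 [array([ -43.,    7.,    7.,   90.,    0., -133.]), array([ -43.,    8.,   -7.,   75.,    0., -133.]), array([  2.,   1.,  -3.,  86.,   0., -88.]), array([  2.,   1.,  -9.,  80.,   0., -88.])]
yaw 90
3.8667
hit False
6.0667 [ 0.5224 -0.3075  0.1054] 0.02084343364196271 58.730703278988585 [0.3671 0.0987 3.1006]
[ 0.522  -0.3071  0.1893] [-0.9112  0.8476 -0.4785] [ 0.0275 -0.0371  0.0323] 0.020691299097093642
10.5 [0.5522 0.145  0.2225] [ 0.1677 -0.4297 -0.2265] 0.02086765794943678
```

View pics/crop2.png

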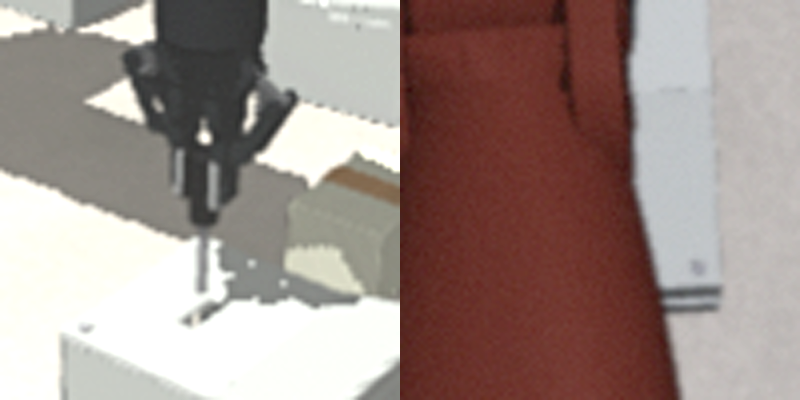

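The scene crop shows the shank running from (202,237) to about (203,291), directly above the slot at about (203,312). The arm hides the slot in the top view. Next I compare the scene camera's predicted shank and slot positions with what it shows.

```bash
python3 - <<'E'
from h import *
np.set_printoptions(precision=2,suppress=True)
sc=lambda u,v:np.array([u/4+245-.375,v/4+100-.375])
print("pred tip,shoulder,slot",proj("scene",[[.5522,.145,.1275],[.5522,.145,.1875],[.5522,.145,.11]]), "obs",sc(202.5,291),sc(202,237))
J=[proj("scene",[[.5522+a,.145+b,.11]])-proj("scene",[[.5522,.145,.11]]) for a,b in((.005,0),(0,.005))]; print("px per 5mm x,y",J)
S0=cv2.imread("pics/scene0.png"); S1=cv2.imread("pics/s1.png")
print(S0[172:184,286:306].min(2)); print(S1[158:184,288:304].min(2))
# expected slot outline corners, yaw -0.8
c,s=np.cos(np.radians(-.8)),np.sin(np.radians(-.8))
print(proj("scene",[[.5522+c*x-s*y,.145+s*x+c*y,.11] for x,y in((.0065,.021),(.0065,-.021),(-.0065,-.021),(-.0065,.021))]))
E
```

```text
pred tip,shoulder,slot [[294.24 172.24]
 [294.89 154.21]
 [294.06 177.33]] obs [295.25 172.38] [295.12 158.88]
px per 5mm x,y [array([[1.4, 0.6]]), array([[ 1.02, -0.74]])]
[[178 179 178 179 178 178 178 179 179 178 179 179 179 180 178 178 178 178
  179 179]
 [179 179 179 179 178 178 178 179 179 180 179 180 184 186 183 179 179 178
  179 178]
 [179 178 179 178 179 178 179 179 180 177 172 166 174 189 191 186 181 179
  178 179]
 [178 179 178 179 178 180 180 180 176 163 144 126 128 143 160 179 183 178
  178 179]
 [178 179 179 179 179 180 178 171 155 131 110  95  85  84 120 165 181 179
  178 178]
 [179 178 179 180 180 176 166 152 130 106  92  84  77 100 144 174 180 179
  179 179]
 [179 179 179 180 176 156 136 139 128  94  74  92 135 162 175 179 180 179
  178 178]
 [179 179 175 167 149 118 106 141 133  85  88 138 173 182 181 180 179 179
  179 179]
 [179 179 177 163 135 101  98 143 140 131 157 173 182 181 179 179 178 178
  178 179]
 [179 179 180 176 167 148 132 153 167 171 180 181 180 179 178 179 178 178
  178 179]
 [179 179 179 180 181 176 169 174 179 180 180 179 179 179 179 177 179 179
  1
[... 1205 characters left out ...]
72 182 197 174 122  97  98]
 [185 184 185 185 186 187 183 170 150 131 134 148 129 106 138 163]
 [185 185 186 186 185 177 160 135 112  98  87  86 105 144 177 189]
 [185 186 187 182 171 157 135 108  92  84  80 103 149 179 188 187]
 [186 186 182 161 140 143 132  95  74  94 139 168 181 187 186 185]
 [181 173 154 122 108 145 139  87  90 142 180 189 187 186 186 185]
 [183 169 139 103 101 148 146 134 162 179 188 187 186 184 185 184]
 [185 181 171 154 137 159 172 178 187 188 187 185 185 185 184 184]
 [186 187 187 183 176 179 185 187 187 185 185 185 185 184 185 185]
 [185 186 185 186 186 185 187 186 185 185 185 185 184 185 185 185]]
[[300.16 175.05]
 [291.46 181.25]
 [287.86 179.65]
 [296.59 173.5 ]]
```

The pin and slot show the same small camera offset in this view, so the tip is over the slot. I'll descend with a guard and feel for the gap.

```bash
python3 - <<'E'
from h import *
np.set_printoptions(precision=4,suppress=True)
C=np.array([.552,.145]); Y=np.array([.014,1.])
def rep(t): o=robot.observe(); print(t,round(o["time"],2),o["tool_pos"],o["ft_force"]); return o
robot.line_to([*C,.210],vel=.02,guard=3); rep("above")
h=robot.line_to([*C,.190],vel=.01,guard=2.5); o=rep(f"entry {h}")
if o["tool_pos"][2]<.196:
  for d in (0,-.006,.006,-.012,.012):
    p=C+d*Y
    if d: 
        if robot.line_to([*p,.1875],vel=.03,guard=3): rep("side hit"); break
    robot.pause(.1)
    h=robot.line_to([*p,.166],vel=.01,guard=2.5); o=rep(f"probe {d} {h}")
    if o["tool_pos"][2]<.1795: print("GAP",d); break
    robot.line_to([*p,.1875],vel=.03)
E
```

```text
above 11.35 [0.552 0.145 0.21 ] [-0.5928  0.1941 -1.236 ]
entry False 13.5 [0.552  0.145  0.1901] [-0.2963  0.8609 -1.1791]
probe 0 True 14.61 [0.552  0.145  0.1832] [0.1737 0.0027 4.5834]
probe -0.006 True 16.18 [0.552  0.139  0.1832] [-0.1341 -0.8231  5.2049]
probe 0.006 True 18.02 [0.5521 0.1513 0.1818] [0.2562 0.8991 3.4298]
probe -0.012 True 20.02 [0.5519 0.133  0.1832] [0.4337 0.562  4.6577]
probe 0.012 True 22.79 [0.552  0.157  0.1725] [-0.4071 -0.4484  3.824 ]
GAP 0.012
```

The gap is at +12 mm, with the button 10.7 mm below the web. I'll centre slightly in the gap, press about 7.5 mm with a guard, and hold.

```bash
python3 - <<'E'
from h import *
np.set_printoptions(precision=4,suppress=True)
def rep(t): o=robot.observe(); print(t,round(o["time"],2),o["tool_pos"],o["ft_force"]); return o
robot.line_to([.552,.157,.1735],vel=.02); robot.line_to([.5521,.1557,.1735],vel=.01,guard=3); rep("centred")
print(robot.line_to([.5521,.1557,.1650],vel=.01,guard=13)); rep("pressed")
for i in range(4): robot.pause(.7); rep("hold")
S=robot.grab_frame("scene");T=robot.grab_frame("top"); cv2.imwrite("pics/t2.png",T); cv2.imwrite("pics/s2.png",S)
a=cv2.resize(T[200:270,195:295],None,fx=4,fy=4,interpolation=2);b=cv2.resize(cv2.imread("pics/t1.png")[200:270,195:295],None,fx=4,fy=4,interpolation=2)
cv2.imwrite("pics/crop3.png",np.clip(np.hstack([b,a])*1.4,0,255).astype(np.uint8))
E
```

```text
centred 23.32 [0.552  0.1556 0.1733] [ 0.0326 -0.1848 -0.0557]
True
pressed 24.12 [0.552  0.1558 0.1671] [-1.1842 -0.8992  8.9035]
hold 24.82 [0.552  0.1558 0.1672] [-2.548  -0.5911  8.3388]
hold 25.52 [0.552  0.1558 0.1672] [-2.2499 -0.6698  8.1799]
hold 26.22 [0.552  0.1558 0.1672] [-1.7012 -1.3045  8.3498]
hold 26.92 [0.552  0.1558 0.1672] [-3.1704 -0.861   6.9012]
```

View pics/crop3.png

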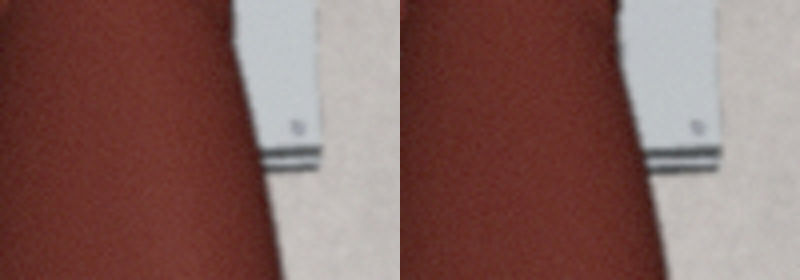

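The crop shows no change at the case front: the lines at about (290,155) and (685,155) match. The guard tripped early on a transient at about 5.3 mm of travel, and the catch lets go at 6 mm. I'll press a little deeper, slowly.

```bash
python3 - <<'E'
from h import *
np.set_printoptions(precision=4,suppress=True)
def rep(t): o=robot.observe(); print(t,round(o["time"],2),o["tool_pos"],o["ft_force"]); return o
z=.1671
while z>.1642:
    z-=.0008; h=robot.line_to([.5521,.1557,z],vel=.005,guard=6); o=rep(h)
    if h or o["ft_force"][2]>13: break
for i in range(4): robot.pause(.7); rep("hold")
S=robot.grab_frame("scene");T=robot.grab_frame("top"); cv2.imwrite("pics/t3.png",T); cv2.imwrite("pics/s3.png",S)
for n,a,b in(("top","t2","t3"),("scene","s2","s3")):
    d=cv2.absdiff(cv2.imread(f"pics/{a}.png"),cv2.imread(f"pics/{b}.png")).max(2)>25
    ys,xs=np.nonzero(d); print(n,d.sum(),(xs.min(),xs.max(),ys.min(),ys.max()) if d.any() else "")
print("tray front expected px, shut/out",proj("top",[[.552-.065-.02,.145+s,.052] for s in(.03,-.03)]),proj("top",[[.552-.065-.065,.145+s,.052] for s in(.03,-.03)]))
a=cv2.resize(T[190:280,195:295],None,fx=4,fy=4,interpolation=2);b=cv2.resize(S[130:220,245:345],None,fx=4,fy=4,interpolation=2)
cv2.imwrite("pics/crop4.png",np.clip(np.hstack([a,b])*1.4,0,255).astype(np.uint8))
E
```

```text
False 27.27 [0.5522 0.1558 0.1673] [-3.0722 -0.3795  6.858 ]
False 27.58 [0.5523 0.1558 0.1669] [-3.7629 -0.5108 10.239 ]
False 27.89 [0.5524 0.1558 0.1659] [-1.5075  0.2695  8.3387]
False 28.2 [0.5524 0.1558 0.1652] [-2.4675 -0.1662  8.9613]
hold 28.9 [0.5524 0.1558 0.1652] [-2.4694  0.379   8.4286]
hold 29.6 [0.5524 0.1558 0.1652] [-2.1055 -0.9564  8.0462]
hold 30.3 [0.5524 0.1558 0.1652] [-2.2458 -0.0099  8.8325]
hold 31.0 [0.5524 0.1558 0.1652] [-1.769  -0.1324  8.1667]
top 200 (np.int64(103), np.int64(274), np.int64(209), np.int64(368))
scene 490 (np.int64(248), np.int64(383), np.int64(0), np.int64(209))
tray front expected px, shut/out [[233.9414 247.8867]
 [255.6159 246.8864]] [[234.4699 264.1651]
 [256.2682 263.1701]]
```

View pics/crop4.png

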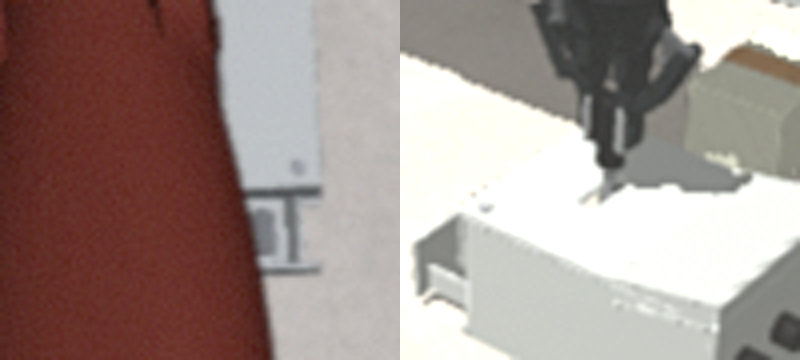

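The tray is out: its front edge moved about 15.5 px in the top view, and 45 mm corresponds to about 16 px. The shank may look slightly tilted at (605,180). I'll raise the pin straight out and check its tilt before re-inserting it.

```bash
python3 - <<'E'
from h import *
np.set_printoptions(precision=4,suppress=True)
def rep(t): o=robot.observe(); print(t,round(o["time"],2),o["tool_pos"],o["ft_force"],o["gripper_width"]); return o
robot.line_to([.5521,.1557,.185],vel=.04); rep("up"); robot.line_to([.552,.150,.222],vel=.05)
robot.pause(.2); S=robot.grab_frame("scene"); cv2.imwrite("pics/s4.png",S); rep("clear")
robot.line_to([.552,.150,.26],vel=.1); robot.line_to([.5222,-.3073,.26],vel=.25); robot.line_to([.5222,-.3073,.185],vel=.12); robot.pause(.2)
rep("rack"); S2=robot.grab_frame("scene");T=robot.grab_frame("top"); cv2.imwrite("pics/s5.png",S2); cv2.imwrite("pics/t5.png",T)
def cr(I,x,y): return cv2.resize(I[y:y+100,x:x+65],None,fx=4,fy=4,interpolation=2)
cv2.imwrite("pics/crop5.png",np.clip(np.hstack([cr(S,262,110),cr(S2,140,205),cr(T,375,170)])*1.4,0,255).astype(np.uint8))
for P in([.552,.150,.1275],[.5222,-.3073,.09]): print("pred tip, shoulder",proj("scene",[P,[P[0],P[1],P[2]+.06]]))
E
```

```text
up 31.77 [0.552  0.1557 0.1847] [ 0.7578 -0.4448  0.2184] 0.02044947588147472
clear 32.92 [0.5518 0.15   0.2217] [-0.4697 -0.4783  0.3315] 0.02050840921086833
rack 36.42 [ 0.5226 -0.3077  0.186 ] [ 0.4237 -0.733  -0.5895] 0.020573100335043674
pred tip, shoulder [[295.2113 171.4862]
 [295.8845 153.4834]]
pred tip, shoulder [[170.2447 263.1442]
 [166.6769 244.1128]]
```

View pics/crop5.png

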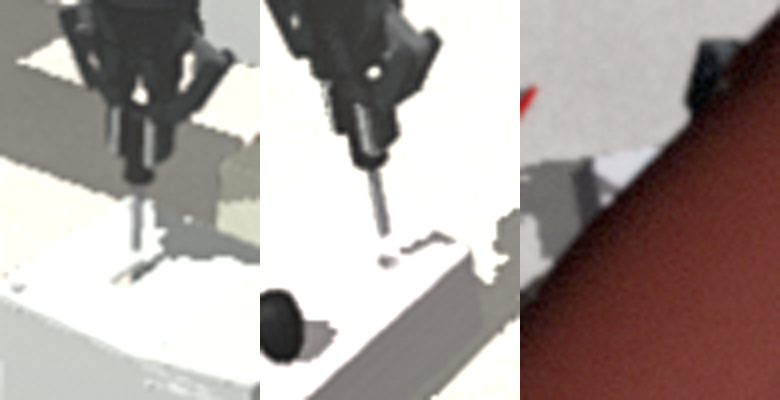

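The pin hangs straight. Its tip is at (387,236) in the middle panel, in line with the socket mouth at (388,261). I'll insert it with a guard, release, retreat and check.

```bash
python3 - <<'E'
from h import *
np.set_printoptions(precision=4,suppress=True)
def rep(t): o=robot.observe(); print(t,round(o["time"],2),o["tool_pos"],o["ft_force"],o["gripper_width"]); return o
P=[.5222,-.3073]
h=robot.line_to([*P,.150],vel=.025,guard=5); o=rep(h)
if not h:
    h=robot.line_to([*P,.115],vel=.03,guard=5); o=rep(h)
    if not h: h=robot.line_to([*P,.103],vel=.01,guard=4); o=rep(h)
E
```

```text
False 38.07 [ 0.5223 -0.3074  0.1502] [ 0.0676 -0.9811 -0.822 ] 0.0201471453467518
False 39.38 [ 0.5223 -0.3074  0.1153] [ 0.0238 -0.6553 -0.237 ] 0.020459372434908207
True 40.28 [ 0.5222 -0.3073  0.1054] [-0.2684  0.417   4.8577] 0.020732883036279258
```

The shoulder seated at 0.1054, the same height as at the grasp. Now I release, retreat and check.

```bash
python3 - <<'E'
from h import *
np.set_printoptions(precision=4,suppress=True)
P=[.5222,-.3073]
robot.set_gripper(.06); robot.pause(.2); robot.line_to([*P,.25],vel=.1); robot.goto_joints([64.5,6,5.6,89.6,0,77.5]); robot.pause(.3)
o=robot.observe(); print(o["time"],o["tool_pos"],o["gripper_width"])
S=robot.grab_frame("scene");T=robot.grab_frame("top")
for n,I,(x0,y0,x1,y1) in(("s",S,(155,245,185,275)),("t",T,(395,200,425,236))):
    m=(I[y0:y1,x0:x1].max(2)<=45).astype(np.uint8); _,_,st,c=cv2.connectedComponentsWithStats(m); i=1+st[1:,4].argmax(); print(n,c[i]+[x0,y0],st[i])
a=cv2.resize(T[140:290,190:460],(540,300),interpolation=2); b=cv2.resize(S[150:340,120:375],(540,402)[:2] if 0 else (390,290),interpolation=2)
M=np.zeros((600,540,3),np.uint8); M[:300]=a; M[305:595,:390]=b
cv2.imwrite("pics/final.png",np.clip(M*1.4,0,255).astype(np.uint8))
E
```

```text
46.2417 [0.1355 0.5847 0.2499] 0.06009339523127098
s [170.3046 261.0795] [ 11   6  10  21 151]
t [409.     217.5143] [ 8 13 13 10 70]
```

View pics/final.png

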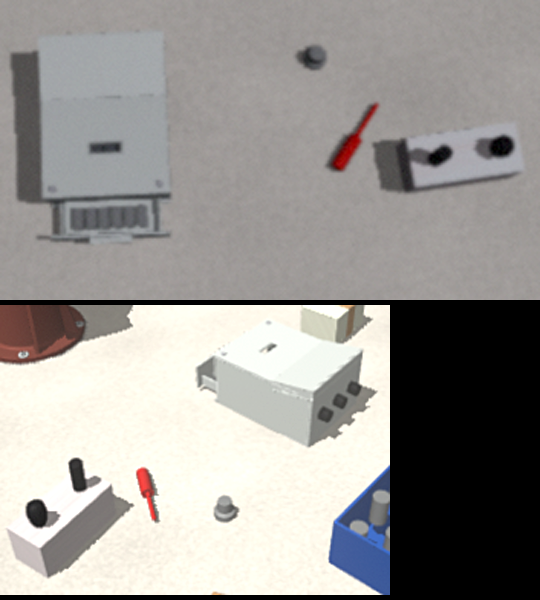

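The final view shows the tray fully out, with its lip at row 259 against about 243 when shut (45 mm). The pin is upright and back at its starting pixels, and the gland, driver and carton look in place. The red look-alike at (355,135) is now lying down. I'll check when that happened from the saved frames, and hand in.

```bash
python3 - <<'E'
import cv2,numpy as np
for f in("scene0","pre","s1","s2","s3","s4","s5"):
    I=cv2.imread(f"pics/{f}.png").astype(int)[230:330,185:260]; m=(I[...,2]>110)&(I[...,1]<70)&(I[...,0]<80)
    y,x=np.nonzero(m); print(f,m.sum(),(x.min()+185,x.max()+185,y.min()+230,y.max()+230) if len(x) else "")
from plant import robot
print(robot.job_done())
E
```

```text
scene0 126 (np.int64(208), np.int64(215), np.int64(262), np.int64(296))
pre 12 (np.int64(219), np.int64(221), np.int64(286), np.int64(290))
s1 156 (np.int64(210), np.int64(221), np.int64(257), np.int64(290))
s2 156 (np.int64(210), np.int64(221), np.int64(257), np.int64(290))
s3 157 (np.int64(210), np.int64(221), np.int64(257), np.int64(290))
s4 155 (np.int64(210), np.int64(221), np.int64(257), np.int64(290))
s5 28 (np.int64(217), np.int64(221), np.int64(278), np.int64(290))
the job is handed in; nothing more can be done
None
```

The job is handed in at about 46 s: the tray is fully out (about 45 mm) and the pin is upright and home in its own socket, with the driver, carton and gland in place. The red look-alike, upright at the start, was lying down by the time I grasped the pin; I don't know if the arm touched it or it toppled by itself, and I left it there.

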